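# Shut, pin and hold a glassblowing mould

## Task

Get the two-part iron mould ready for the glassblower: swing its open half fully shut, then take the red-topped locking pin out of its wooden block and push it down through the aligned lug holes until its collar sits on the top lug. Let go of the pin, pinch the mould's two upright blue handles together between the gripper's fingers so that the halves are pressed shut, and finish while still holding that squeeze. Leave the glass jar, the amber tumbler and the wax block alone.

Things in the scene. Friction and masses are not known exactly. Their poses are not given: they have to be found in the camera images.
- mould: dark iron clamshell mould for tumblers, a ring 100 mm across, 95 mm high, standing open-topped on a fixed 185 x 130 x 18 mm steel base plate. Origin: centre of the ring, on the bench surface, z up. The halves part on the mould's own xz plane: the hinge is at +x (65 mm from the origin), the lugs and handles are at -x (towards the robot). The half at -y is fixed, the half at +y swings.
- half (a joint): swinging half of the mould (0.85 kg) on its upright hinge: 0 = fully shut against a stop, grows as it opens towards the mould's +y side (clockwise from above), at most 1.2 rad. It stays where it is left; about 2 to 3 N at its handle moves it.
- hinge_axis (a point): point on the upright hinge axis of the mould, 75 mm above the bench
- swing_grip (a point): middle of the gripping zone of the swinging half's handle: an upright blue-painted wooden post, 16 mm along its arm and 14 mm across, from 34 to 105 mm above the bench, 220 mm from the hinge axis; the point is on the post's centre line, 75 mm above the bench. A flat iron arm (22 to 34 mm above the bench) joins its foot to the half. Its axes are those of the swinging half, which equal the mould's when shut.
- fixed_grip (a point): the same point on the equal post of the fixed half, 12 mm to the -y side of the parting plane. With the mould shut the posts stand side by side, 24 mm between centres, 10 mm apart, 38 mm over their outer faces.
- lock_hole (a point): centre of the mouth of the 14 mm upright pin hole in the fixed half's top lug, 85 mm above the bench, on the parting plane, 85 mm to the -x side of the mould's origin, 70 mm from the handle posts. The lugs are steel, 34 x 34 x 10 mm; a bottom one with the same hole (underside 45 mm up) lies below. The mould ring, 35 mm from the hole's axis, rises 10 mm above the top lug.
- pin_grip (a point): middle of the locking pin's red grip: a cylinder 16 mm across and 36 mm tall, upright. Below it are a steel collar 24 mm across and 5 mm thick, then a 10 mm shank 45 mm long with a tapered tip. The point is on the pin's axis, 68 mm above its tip, 23 mm above the collar's underside. 70 g. It stands loosely in the hole of its wooden block.
- pin: the whole locking pin, described under pin_grip; origin at its tip, z up along the pin
- pin_collar (a point): centre of the underside of the pin's collar, z up along the pin. It rests on the block's top at the start, and on the top lug when the pin is home.
- pin_block: fixed dark wooden block, 70 x 70 x 60 mm, with one upright 14 mm hole through its middle which holds the pin; origin at the centre of its underside
- jar_mid (a point): centre of a loose green glass jar with a metal cap, 64 mm across, 85 mm tall (bystander)
- tumbler_mid (a point): centre of a loose amber glass tumbler, 72 mm across, 95 mm tall (bystander)
- wax_mid (a point): centre of a loose yellow block of wax, 70 x 45 x 30 mm (bystander)
- middle_hole (a point): centre of the mouth of the same 14 mm hole in the swinging half's single lug, 70 mm above the bench (underside at 60 mm). When the mould is shut this lug lies between the fixed half's two, and the three holes line up.
Mind the look-alikes: they are no part of the job. Of the things that look like the pin, the smallest one is meant.

How it is judged:
By the outcome, as a careful person would: the job done as asked, in the order asked, and still so for the second after the job is handed in, while the arm keeps its last pose, push and grip.
It also fails if it takes over 67 s, if anything falls off the work surface, if the arm or the gripper's body presses on something with over 40 N, if the wrist force passes 120 N, or if a joint passes its speed limit or range.

## Robot

A 7-joint arm with a two-finger parallel gripper is mounted at the origin on the work surface. World frame = base frame: x ahead of the robot, y to its left, z up, the work surface at z = 0. Lengths are in mm, angles in rad, forces in N, time in s.
With the tool pointing down it reaches from about 400 to 925 mm from the base axis. Payload 4.1 kg.
Tool frame: the origin (TCP) lies midway between the tips of the shut fingers; the grasp point (between the pads) lies 19 mm behind it (arm.grip_point_offset is the z of the grasp point in the tool frame, in mm); z points along the fingers, y is the line along which they close (so a half turn about z gives the same grasp; the last joint's range is limited). The gripper opens to 85 mm and grips with 20 to 120 N. Pads are 22 mm wide; open, the fingers measure 114 mm over their backs; the gripper's body (76 mm by 85 mm) begins 54 mm behind the grasp point. The pads swing forward as they close: fully open they stand 13 mm farther back than shut.
Start: joints at [1.235, 0.398, 0.045, 1.537, -0.019, 1.207, -0.051], TCP at [152.521, -631.887, 231.347] pointing down, gripper open.
Joint ranges: [-2.82, 2.82], [-0.49, 2.23], [-1.37, 1.46], [0, 2.46], [-1.36, 4.5], [0.23, 2], [-2.94, 2.94]. Speed limits (rad/s): [2.57, 2.57, 3.14, 3.14, 3.14, 3.14, 3.14].

## Interface

Orientations are given as a rotation vector (axis times angle).
In Python, from plant import arm gives the robot as it stands. The module is installed in compiled form; this text tells all that it offers.
- The arm moves only by the tool carry_out, never from a script. Its argument "deltas" is a list of rows, each an object of numbers: "dx", "dy", "dz": the shift along the tool's x, y, z in mm; "wx", "wy", "wz": the turn, a rotation vector about the tool's x, y, z in degrees; "gripper": the closure, from 0 (fully open) to 1 (shut). A call has 1 to 12 rows; each row is the pose to reach, as a shift and turn from the pose commanded when the call began, along the tool's axes at that moment; what a row does not reach only later rows make up. A row lasts 1/8 s, in which the tool goes at most 62.5 mm and 10.7 degrees, less where a joint would pass 70% of its speed; a pose out of reach is approached as far as the arm can. A call with a gripper value outside its range is refused whole. The fingers move at their own pace and stop on an object; "squeeze" is the grip in N (left out, the last holds). Time passes only in rows, so rows that repeat a pose let the fingers close. It gives the time, the measured TCP pose, the force, the opening and the grip force at its end, in the units of the state.
- arm.get_state(): the state, without advancing time (a new reading comes with each control period).
- arm.snapshot(name): name is "scene" or "top"; returns a dict with "frame" (480x640x3 uint8, red, green, blue), "z_map" (480x640 float32, mm along the optical axis (not along the pixel's ray), 0 where there is no reading), "fx", "fy", "cx", "cy" (pixels), "R" (3x3) and "t" (3): a world point X has camera coordinates R X + t. Camera axes: x right, y down, z forward; pixel columns grow to the right and rows downward; lengths in mm; the calibration is good to about 2 mm. A picture is of the moment at which its call begins.
- arm.sign_off(): hands the job in; it is judged then, once.
Trained networks look in a picture, given as the dict that the camera call returned (one of the last four; its "shot" number tells which), for a name from the list of things; names that differ only in an ending like _2 or _b are one class to them, and where a whole thing is asked for, a point or a joint stands for the part that bears it (a point fixed in the world has none). Each returns a list of dicts, best first, with "confidence" (0 to 1); they miss things now and then, are a little off and sometimes report something else, mostly with a low value. They report only what shows in the picture. A call takes as long as a camera call. They do not tell look-alikes from the thing itself.
- arm.silhouettes(picture, name): "region" (480x640 bool, what is visible of it) and "position" ([row, column] as shares, 0 to 1, of the picture: columns of its width, rows of its height, amid what is visible of it).
- arm.landmark_of(picture, name): "position" ([row, column] as shares, 0 to 1, of the picture: columns of its width, rows of its height: a listed point, or the origin of a listed thing).
The state is a dict: "clock": time; "q": joint angles; "qd": joint speeds; "joint_torque": joint torques, N m; "ee_pos": TCP position; "orientation": TCP orientation; "force": force on the tool from outside, world axes, zero at the start; "ft_torque": the same for the moment, N m; "grip_width": finger opening in mm; "gripper_force": force on a finger pad.
Only numpy, scipy, OpenCV 4.12 (cv2) and the standard library are available. Lean on these libraries where they do the work, as an engineer would, in place of code of your own. Each camera call takes 0.05 s, during which the arm holds its last target. There are 200 camera calls.

## Working session

There is one attempt and no reset: what is moved stays moved. The work goes in short steps, Python scripts to look and compute and a tool call to move; the robot and the scene stay as the last step left them, time stands still between calls to the robot, and variables do not carry over. Pictures are saved under pics/ and viewed, at most 10 in all, crops included, and the job is handed in when it is done.

Besides the shell and the picture viewer there is one more tool, called after "Emit:" by a JSON object that holds its "method" and its "body", one argument or row to a line. carry_out: Moves the arm, as the interface text tells. Its arguments: {"type":"object","properties":{"deltas":{"type":"array"},"squeeze":{"type":"number"}},"required":["deltas"]}

```bash
mkdir -p pics; cat > h.py <<'E'
import numpy as np, cv2
from scipy.spatial.transform import Rotation as Ro
from plant import arm
def px(p): return p[1]*640, p[0]*480
def at_depth(s,u,v,d):
    c=np.array([(u-s['cx'])/s['fx']*d,(v-s['cy'])/s['fy']*d,d]); return np.array(s['R']).T@(c-np.array(s['t']))
def at_z(s,u,v,z):
    R=np.array(s['R']);o=-R.T@np.array(s['t']);d=R.T@np.array([(u-s['cx'])/s['fx'],(v-s['cy'])/s['fy'],1]);return o+d*(z-o[2])/d[2]
def save(s,n,box=None,k=1):
    f=s['frame'][:,:,::-1]
    if box: f=f[box[1]:box[3],box[0]:box[2]]
    cv2.imwrite('pics/'+n,cv2.resize(f,None,fx=k,fy=k,interpolation=cv2.INTER_CUBIC))
def st():
    s=arm.get_state(); print({k:np.round(s[k],3).tolist() for k in ('clock','q','ee_pos','orientation','force','grip_width','gripper_force')}); return s
E
python3 - <<'E'
from h import *
st(); print(arm.grip_point_offset)
Z=dict(hinge_axis=75,swing_grip=75,fixed_grip=75,lock_hole=85,middle_hole=70,pin_grip=83,pin_collar=60,pin_block=0,mould=0,jar_mid=42,tumbler_mid=47,wax_mid=15)
for n in ('scene','top'):
    s=arm.snapshot(n); save(s,n+'1.png'); print(n, 'campos',np.round(-np.array(s['R']).T@s['t']))
    for k,z in Z.items():
        for r in arm.landmark_of(s,k)[:4]:
            u,v=px(r['position']); print(k,round(r['confidence'],2),round(u),round(v),np.round(at_z(s,u,v,z)).tolist()[:2])
E
```

```text
{'clock': 0.0, 'q': [1.235, 0.399, 0.045, 1.538, -0.019, 1.207, -0.051], 'ee_pos': [152.33, -631.255, 230.246], 'orientation': [-3.118, -0.371, 0.001], 'force': [-0.048, -0.036, -0.024], 'grip_width': 85.278, 'gripper_force': 0.0}
-18.700000000000003
scene campos [1136.  113.  985.]
hinge_axis 0.74 311 324 [708.0, 28.0]
swing_grip 0.6 368 244 [501.0, 115.0]
fixed_grip 0.59 300 230 [489.0, -37.0]
lock_hole 0.79 306 259 [567.0, -7.0]
lock_hole 0.73 154 251 [603.0, -327.0]
pin_grip 0.86 115 227 [557.0, -432.0]
pin_grip 0.67 192 247 [578.0, -253.0]
pin_grip 0.46 154 246 [591.0, -332.0]
pin_grip 0.4 156 252 [605.0, -323.0]
pin_collar 0.97 116 238 [571.0, -434.0]
pin_collar 0.71 196 255 [583.0, -247.0]
pin_collar 0.56 155 254 [595.0, -334.0]
pin_block 0.73 161 271 [601.0, -334.0]
mould 0.6 307 312 [647.0, 8.0]
jar_mid 0.6 164 210 [466.0, -365.0]
tumbler_mid 0.73 501 223 [369.0, 411.0]
tumbler_mid 0.43 367 244 [481.0, 114.0]
wax_mid 0.78 502 298 [549.0, 417.0]
top campos [ 423.   35. 1720.]
hinge_axis 0.89 328 172 [714.0, 26.0]
swing_grip 0.73 295 247 [508.0, 115.0]
fixed_grip 0.94 354 254 [489.0, -44.0]
fixed_grip 0.63 457 216 [592.0, -324.0]
lock_hole 0.66 338 228 [559.0, 0.0]
middle_hole 0.77 309 227 [565.0, 78.0]
pin_grip 0.66 460 218 [585.0, -331.0]
pin_grip 0.58 429 219 [584.0, -249.0]
pin_grip 0.55 501 227 [561.0, -443.0]
pin_collar 0.71 492 226 [566.0, -426.0]
pin_collar 0.67 430 221 [579.0, -255.0]
pin_collar 0.54 457 217 [590.0, -329.0]
pin_block 0.87 454 219 [590.0, -332.0]
mould 0.84 334 201 [643.0, 7.0]
mould 0.56 460 218 [595.0, -351.0]
mould 0.21 454 220 [587.0, -334.0]
jar_mid 0.6 474 263 [466.0, -378.0]
tumbler_mid 0.73 190 301 [362.0, 404.0]
wax_mid 0.88 188 236 [545.0, 420.0]
```

View pics/scene1.png

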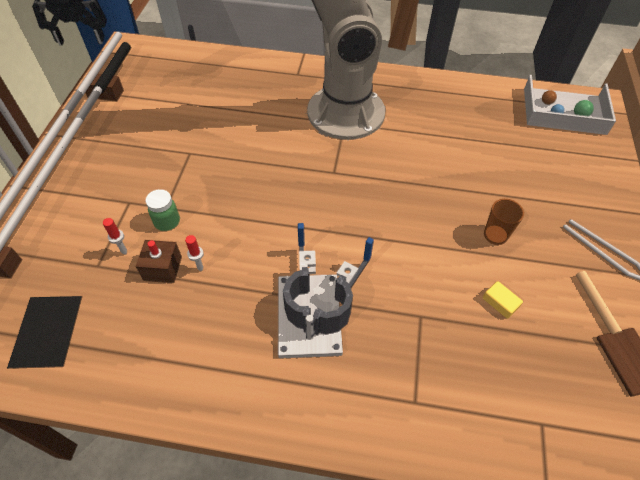

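```bash
python3 - <<'E'
from h import *
s=arm.snapshot('scene'); save(s,'pins.png',(80,170,240,290),5)
t=arm.snapshot('top')
# heights at pin-like things: red pixels, world clusters
for s in (s,t):
    f=s['frame'].astype(int); m=((f[...,0]>110)&(f[...,1]<0.5*f[...,0])&(f[...,2]<0.5*f[...,0])).astype(np.uint8)
    n,l,st_,c=cv2.connectedComponentsWithStats(m)
    for i in range(1,n):
        if st_[i,4]<8: continue
        vv,uu=np.where((l==i)&(s['z_map']>0))
        P=np.array([at_depth(s,u,v,s['z_map'][v,u]) for u,v in zip(uu,vv)])
        print(st_[i].tolist(),np.round(P.min(0)),np.round(P.max(0)),np.round(np.median(P,0)))
# blue posts in top
for s in (s,):
    f=s['frame'].astype(int); m=((f[...,2]>1.4*f[...,0])&(f[...,2]>60)).astype(np.uint8)
    n,l,st_,c=cv2.connectedComponentsWithStats(m)
    for i in range(1,n):
        if st_[i,4]<8: continue
        vv,uu=np.where((l==i)&(s['z_map']>0))
        P=np.array([at_depth(s,u,v,s['z_map'][v,u]) for u,v in zip(uu,vv)]); Q=P[P[:,2]>98]
        print('blue',st_[i].tolist(),np.round(P.max(0)),Q.shape,np.round(Q.mean(0),1) if len(Q) else 0)
E
```

```text
[103, 218, 16, 21, 216] [ 480. -519.   -3.] [ 582. -420.  124.] [ 575. -427.  107.]
[185, 235, 14, 21, 198] [ 491. -310.   -5.] [ 595. -236.  124.] [ 589. -244.  109.]
[147, 240, 11, 15, 110] [ 558. -364.   54.] [ 602. -324.  103.] [ 598. -331.   89.]
[457, 212, 9, 7, 38] [ 584. -352.   57.] [ 605. -325.  108.] [ 591. -332.   98.]
[425, 215, 11, 9, 68] [ 570. -281.   -8.] [ 603. -236.  129.] [ 580. -247.  119.]
[493, 220, 13, 9, 82] [ 557. -481.   -7.] [ 588. -420.  129.] [ 566. -429.  117.]
blue [292, 245, 6, 6, 27] [517. 122. 111.] (23, 3) [506.9 117.2 105.2]
blue [348, 249, 5, 7, 28] [505. -27. 111.] (25, 3) [493.2 -32.2 105.5]
blue [115, 463, 14, 12, 119] [-73. 604.  49.] (0, 3) 0
```

View pics/pins.png

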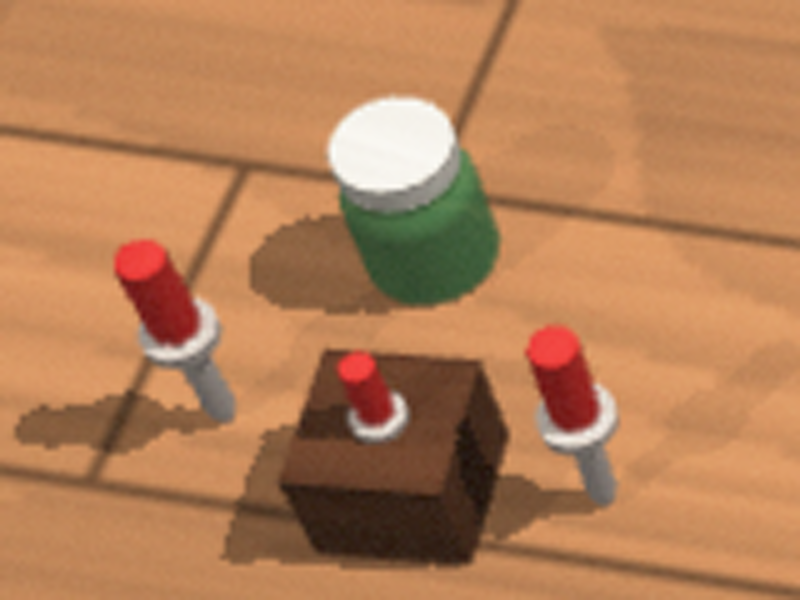

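The scene shows three look-alike pins: at (112,230), free-standing and large; at (153,248), in the dark wooden block and smallest; and at (194,250), free-standing and large. The middle one fits, being the smallest and the one in the block, and the crop confirms it. The mould is around (315,300), with its blue posts at (301,235) and (368,250) and the swinging half open by about 0.57 rad.

The tool yaw of 13.6° already matches the mould's yaw of about 12°. I'll go to the outer side of the swinging post with the fingers shut.

Emit:
{"method": "carry_out", "body": {
  "deltas": [
    {"dx": 460, "dy": -333, "dz": 0, "gripper": 1},
    {"dx": 460, "dy": -333, "dz": 0, "gripper": 1},
    {"dx": 460, "dy": -333, "dz": 0, "gripper": 1},
    {"dx": 460, "dy": -333, "dz": 0, "gripper": 1},
    {"dx": 460, "dy": -333, "dz": 0, "gripper": 1},
    {"dx": 460, "dy": -333, "dz": 0, "gripper": 1},
    {"dx": 460, "dy": -333, "dz": 0, "gripper": 1},
    {"dx": 460, "dy": -333, "dz": 0, "gripper": 1},
    {"dx": 460, "dy": -333, "dz": 0, "gripper": 1},
    {"dx": 550, "dy": -690, "dz": 0, "gripper": 1},
    {"dx": 550, "dy": -690, "dz": 0, "gripper": 1},
    {"dx": 550, "dy": -690, "dz": 0, "gripper": 1}
  ]
}}

```text
invalid input at $.deltas[0]: expected keys dx, dy, dz, wx, wy, wz, gripper
```

```bash
cat >> h.py <<'E'
def mould():
    "fit (x,y,yaw,theta) of the mould to the landmarks of both cameras"
    from scipy.optimize import least_squares
    L=dict(hinge_axis=(65,0,75,0),fixed_grip=(-155,-12,75,0),lock_hole=(-85,0,85,0),mould=(0,0,0,0),swing_grip=(-155,12,75,1),middle_hole=(-85,0,70,1))
    ob=[]
    for n in ('scene','top'):
        s=arm.snapshot(n)
        for k,p in L.items():
            for r in arm.landmark_of(s,k)[:1]: ob.append((s,k,p,np.array(px(r['position'])),r['confidence']))
    def pred(a,s,p):
        x,y,z,m=p; th=a[3] if m else 0; dx,dy=x-65,y
        X=65+np.cos(th)*dx+np.sin(th)*dy; Y=-np.sin(th)*dx+np.cos(th)*dy
        c,q=np.cos(a[2]),np.sin(a[2]); w=np.array([a[0]+c*X-q*Y,a[1]+q*X+c*Y,z])
        v=np.array(s['R'])@w+np.array(s['t']); return np.array([s['fx']*v[0]/v[2]+s['cx'],s['fy']*v[1]/v[2]+s['cy']]),w
    f=lambda a: np.concatenate([pred(a,s,p)[0]-u for s,k,p,u,c in ob])
    r=least_squares(f,[644,8,.21,.4],loss='soft_l1'); a=r.x
    print('mould',np.round(a,3),'deg',np.degrees(a[2]).round(2))
    for s,k,p,u,c in ob: print(k,round(c,2),np.round(pred(a,s,p)[0]-u,1))
    for k,p in L.items(): print(k,np.round(pred(a,ob[0][0],p)[1],1))
    return a
E
python3 -c "
from h import *
st(); mould()"
```

```text
{'clock': 1.4, 'q': [1.235, 0.398, 0.045, 1.537, -0.019, 1.207, -0.051], 'ee_pos': [152.49, -631.887, 231.329], 'orientation': [3.12, 0.371, -0.0], 'force': [-0.624, 0.151, 0.287], 'grip_width': 85.618, 'gripper_force': 0.0}
mould [6.45118e+02 1.10010e+01 2.36000e-01 6.88600e+00] deg 13.52
hinge_axis 0.92 [1.4 2.5]
fixed_grip 0.6 [ 2.2 -2.7]
lock_hole 0.86 [ 0.5 -0.7]
mould 0.92 [-0.7 -1.9]
swing_grip 0.9 [-0.5  2. ]
middle_hole 0.63 [3.  0.3]
hinge_axis 0.9 [0.  1.5]
fixed_grip 0.93 [ 1.2 -0.8]
lock_hole 0.94 [0.8 0.1]
mould 0.63 [ 0.4 -1.3]
swing_grip 0.76 [1.4 1. ]
middle_hole 0.85 [ 0.2 -1.9]
hinge_axis [708.3  26.2  75. ]
fixed_grip [497.2 -36.9  75. ]
lock_hole [562.5  -8.9  85. ]
mould [645.1  11.    0. ]
swing_grip [507.3 116.4  75. ]
middle_hole [568.3  80.   70. ]
```

Emit:
{"method": "carry_out", "body": {
  "deltas": [
    {"dx": 460, "dy": -333, "dz": 0, "wx": 0, "wy": 0, "wz": 0, "gripper": 1},
    {"dx": 460, "dy": -333, "dz": 0, "wx": 0, "wy": 0, "wz": 0, "gripper": 1},
    {"dx": 460, "dy": -333, "dz": 0, "wx": 0, "wy": 0, "wz": 0, "gripper": 1},
    {"dx": 460, "dy": -333, "dz": 0, "wx": 0, "wy": 0, "wz": 0, "gripper": 1},
    {"dx": 460, "dy": -333, "dz": 0, "wx": 0, "wy": 0, "wz": 0, "gripper": 1},
    {"dx": 460, "dy": -333, "dz": 0, "wx": 0, "wy": 0, "wz": 0, "gripper": 1},
    {"dx": 460, "dy": -333, "dz": 0, "wx": 0, "wy": 0, "wz": 0, "gripper": 1},
    {"dx": 460, "dy": -333, "dz": 0, "wx": 0, "wy": 0, "wz": 0, "gripper": 1},
    {"dx": 460, "dy": -333, "dz": 0, "wx": 0, "wy": 0, "wz": 0, "gripper": 1},
    {"dx": 517, "dy": -690, "dz": 0, "wx": 0, "wy": 0, "wz": 0, "gripper": 1},
    {"dx": 517, "dy": -690, "dz": 0, "wx": 0, "wy": 0, "wz": 0, "gripper": 1},
    {"dx": 517, "dy": -690, "dz": 0, "wx": 0, "wy": 0, "wz": 0, "gripper": 1}
  ]
}}

```text
clock: 3.6
ee_pos: [505.1, -15.3, 231.5]
orientation: [3.119, 0.371, 0.001]
force: [1.1, 0.4, 1.2]
grip_width: 0.3
gripper_force: 0.0
```

Emit:
{"method": "carry_out", "body": {
  "deltas": [
    {"dx": 30, "dy": -173, "dz": 0, "wx": 0, "wy": 0, "wz": 0, "gripper": 1},
    {"dx": 30, "dy": -173, "dz": 0, "wx": 0, "wy": 0, "wz": 0, "gripper": 1},
    {"dx": 30, "dy": -173, "dz": 0, "wx": 0, "wy": 0, "wz": 0, "gripper": 1},
    {"dx": 30, "dy": -173, "dz": 0, "wx": 0, "wy": 0, "wz": 0, "gripper": 1},
    {"dx": 30, "dy": -173, "dz": 60, "wx": 0, "wy": 0, "wz": 0, "gripper": 1},
    {"dx": 30, "dy": -173, "dz": 115, "wx": 0, "wy": 0, "wz": 0, "gripper": 1},
    {"dx": 30, "dy": -173, "dz": 170, "wx": 0, "wy": 0, "wz": 0, "gripper": 1},
    {"dx": 30, "dy": -173, "dz": 170, "wx": 0, "wy": 0, "wz": 0, "gripper": 1},
    {"dx": 30, "dy": -173, "dz": 170, "wx": 0, "wy": 0, "wz": 0, "gripper": 1}
  ]
}}

```text
clock: 4.72
ee_pos: [495.3, 157.8, 63.0]
orientation: [3.12, 0.37, 0.004]
force: [0.5, 0.4, 1.1]
grip_width: 0.1
gripper_force: 0.0
```

```bash
cat >> h.py <<'E'
def inm(p,a=(645.1,11.0,.236)):
    d=np.array(p[:2])-a[:2]; c,s=np.cos(a[2]),np.sin(a[2]); return np.round([c*d[0]+s*d[1],-s*d[0]+c*d[1]],1)
E
python3 -c "
from h import *
s=st(); print(inm(s['ee_pos']))
s=arm.snapshot('scene'); save(s,'push0.png',(230,170,430,320),4)"
```

```text
{'clock': 4.725, 'q': [0.012, 0.399, -0.487, 2.0, 0.258, 0.799, -1.958], 'ee_pos': [495.323, 157.754, 62.962], 'orientation': [3.12, 0.37, 0.004], 'force': [0.466, 0.392, 1.14], 'grip_width': 0.15, 'gripper_force': 0.0}
[-111.3  177.7]
```

View pics/push0.png

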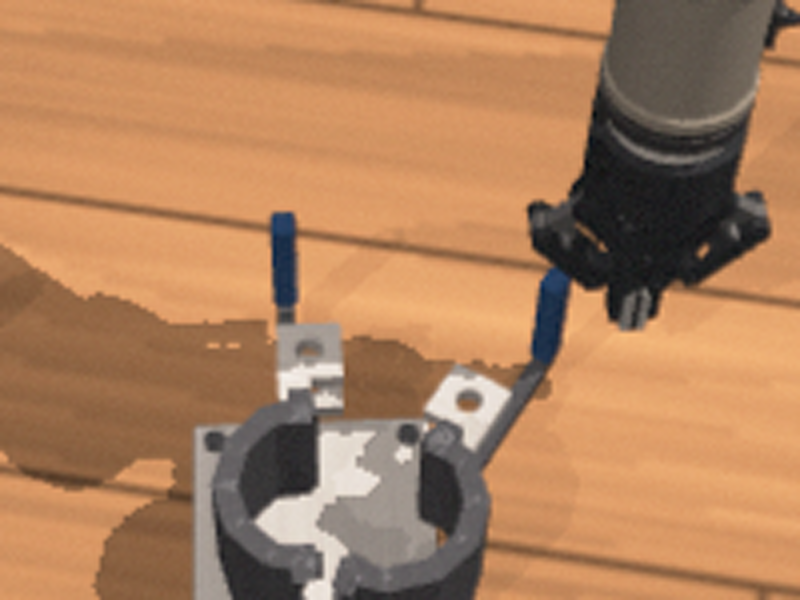

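The scene crop shows the shut fingers at (630,305), outside the swinging post at (550,315), with the outward knuckles a bit above the fingertips. I'll raise the tool about 12 mm so the fingers, not the knuckles, touch the post, then push along the arc.

Emit:
{"method": "carry_out", "body": {
  "deltas": [
    {"dx": -2, "dy": 8, "dz": -12, "wx": 0, "wy": 0, "wz": 0, "gripper": 1},
    {"dx": -6, "dy": 20, "dz": -12, "wx": 0, "wy": 0, "wz": 0, "gripper": 1},
    {"dx": -12, "dy": 35, "dz": -12, "wx": 0, "wy": 0, "wz": 0, "gripper": 1},
    {"dx": -19, "dy": 50, "dz": -12, "wx": 0, "wy": 0, "wz": 0, "gripper": 1},
    {"dx": -25, "dy": 65, "dz": -12, "wx": 0, "wy": 0, "wz": 0, "gripper": 1},
    {"dx": -30, "dy": 80, "dz": -12, "wx": 0, "wy": 0, "wz": 0, "gripper": 1},
    {"dx": -34, "dy": 93, "dz": -12, "wx": 0, "wy": 0, "wz": 0, "gripper": 1},
    {"dx": -37, "dy": 104, "dz": -12, "wx": 0, "wy": 0, "wz": 0, "gripper": 1},
    {"dx": -39, "dy": 114, "dz": -12, "wx": 0, "wy": 0, "wz": 0, "gripper": 1},
    {"dx": -40, "dy": 122, "dz": -12, "wx": 0, "wy": 0, "wz": 0, "gripper": 1},
    {"dx": -40, "dy": 122, "dz": -12, "wx": 0, "wy": 0, "wz": 0, "gripper": 1}
  ]
}}

```text
clock: 6.15
ee_pos: [484.6, 28.7, 73.5]
orientation: [3.119, 0.369, 0.003]
force: [-1.2, 0.4, 0.2]
grip_width: 0.4
gripper_force: 0.0
```

```bash
python3 -c "
from h import *
s=st(); print(inm(s['ee_pos']))
s=arm.snapshot('scene'); save(s,'push1.png',(230,170,430,320),4)"
```

```text
{'clock': 6.15, 'q': [0.248, 0.325, -0.461, 2.071, 0.204, 0.787, -1.672], 'ee_pos': [484.601, 28.727, 73.52], 'orientation': [3.119, 0.369, 0.003], 'force': [-1.168, 0.356, 0.219], 'grip_width': 0.383, 'gripper_force': 0.0}
[-151.9   54.8]
```

View pics/push1.png

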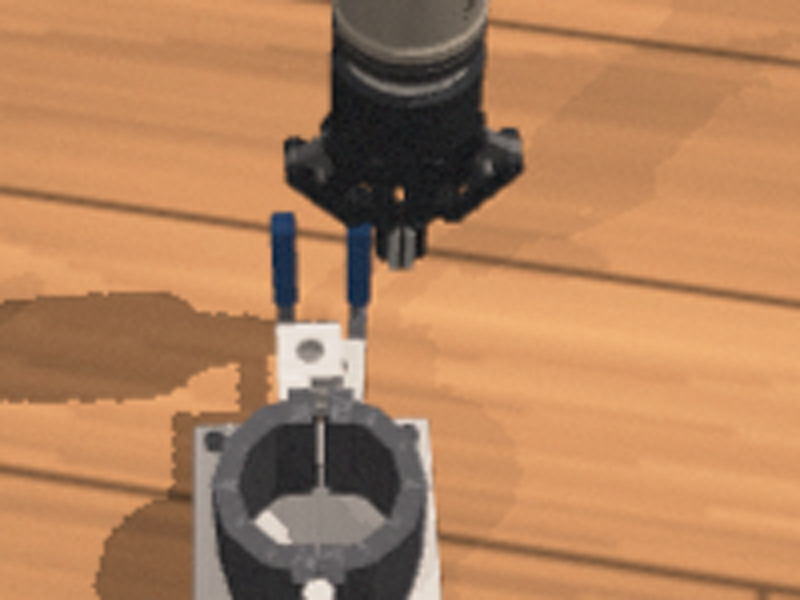

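The scene crop shows the posts at (285,260) and (358,265), so the half is nearly shut (about 0.1 rad left). I'll lift, open, straddle both posts and pinch to finish shutting.

Emit:
{"method": "carry_out", "body": {
  "deltas": [
    {"dx": 0, "dy": -6, "dz": -20, "wx": 0, "wy": 0, "wz": 0, "gripper": 1},
    {"dx": 0, "dy": -6, "dz": -75, "wx": 0, "wy": 0, "wz": 0, "gripper": 0},
    {"dx": -2, "dy": 44, "dz": -75, "wx": 0, "wy": 0, "wz": 0, "gripper": 0},
    {"dx": -2, "dy": 44, "dz": -75, "wx": 0, "wy": 0, "wz": 0, "gripper": 0},
    {"dx": -2, "dy": 44, "dz": -75, "wx": 0, "wy": 0, "wz": 0, "gripper": 0},
    {"dx": -2, "dy": 44, "dz": -60, "wx": 0, "wy": 0, "wz": 0, "gripper": 0},
    {"dx": -2, "dy": 44, "dz": -30, "wx": 0, "wy": 0, "wz": 0, "gripper": 0},
    {"dx": -2, "dy": 44, "dz": 0, "wx": 0, "wy": 0, "wz": 0, "gripper": 0},
    {"dx": -2, "dy": 44, "dz": 14, "wx": 0, "wy": 0, "wz": 0, "gripper": 0},
    {"dx": -2, "dy": 44, "dz": 14, "wx": 0, "wy": 0, "wz": 0, "gripper": 0.25},
    {"dx": -2, "dy": 50, "dz": 14, "wx": 0, "wy": 0, "wz": 0, "gripper": 0.25},
    {"dx": -2, "dy": 55, "dz": 14, "wx": 0, "wy": 0, "wz": 0, "gripper": 0.3}
  ]
}}

```text
clock: 7.7
ee_pos: [494.7, -23.8, 60.0]
orientation: [-3.119, -0.371, -0.001]
force: [-1.5, 1.7, -0.1]
grip_width: 60.1
gripper_force: 1.2
```

Emit:
{"method": "carry_out", "body": {
  "deltas": [
    {"dx": 0, "dy": 0, "dz": 0, "wx": 0, "wy": 0, "wz": 0, "gripper": 0.5},
    {"dx": 0, "dy": 0, "dz": 0, "wx": 0, "wy": 0, "wz": 0, "gripper": 1},
    {"dx": 0, "dy": 0, "dz": 0, "wx": 0, "wy": 0, "wz": 0, "gripper": 1},
    {"dx": 0, "dy": 0, "dz": 0, "wx": 0, "wy": 0, "wz": 0, "gripper": 1},
    {"dx": 0, "dy": 0, "dz": 0, "wx": 0, "wy": 0, "wz": 0, "gripper": 1}
  ],
  "squeeze": 30
}}

```text
clock: 8.32
ee_pos: [494.7, -21.6, 60.4]
orientation: [-3.117, -0.37, -0.001]
force: [-3.6, 6.3, 6.6]
grip_width: 38.1
gripper_force: 30.5
```

```bash
python3 -c "
from h import *
s=st(); print(inm(s['ee_pos']))
s=arm.snapshot('scene'); save(s,'pinch1.png',(230,170,430,320),4)"
```

```text
{'clock': 8.325, 'q': [0.323, 0.359, -0.43, 2.058, 0.209, 0.766, -1.568], 'ee_pos': [494.687, -21.557, 60.354], 'orientation': [-3.117, -0.37, -0.001], 'force': [-3.622, 6.253, 6.64], 'grip_width': 38.092, 'gripper_force': 30.479}
[-153.9    3.5]
```

View pics/pinch1.png

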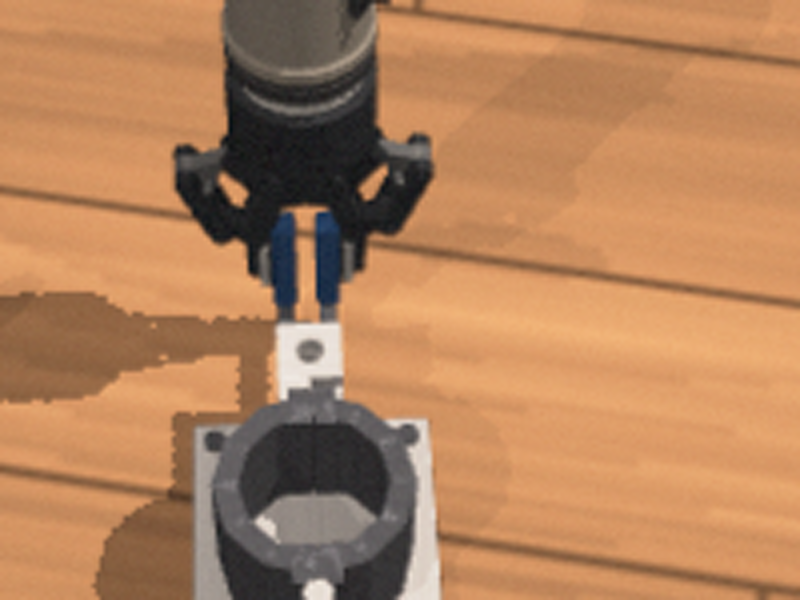

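The crop shows both posts at (285,260) and (328,260) between the fingers, the halves meeting, and the lug hole at (311,351), which is pixel (307.7,257.7). Width 38.1 mm equals the shut value, so the mould is shut. While nothing blocks the view, I'll refine the pin and hole positions.

```bash
python3 - <<'E'
from h import *
from scipy.optimize import least_squares
S={n:arm.snapshot(n) for n in ('scene','top')}
def proj(s,w):
    v=np.array(s['R'])@w+np.array(s['t']); return np.array([s['fx']*v[0]/v[2]+s['cx'],s['fy']*v[1]/v[2]+s['cy']])
for n,s in S.items():
    for k,z in dict(pin_grip=83,pin_collar=60,pin_block=0).items():
        for r in arm.landmark_of(s,k):
            w=at_z(s,*px(r['position']),z)
            if np.hypot(w[0]-590,w[1]+332)<25: print(n,k,round(r['confidence'],2),np.round(w,1))
    # red grip mask: render cylinder silhouette and fit by centroid
    f=s['frame'].astype(int); m=(f[...,0]>90)&(f[...,1]<0.5*f[...,0])&(f[...,2]<0.5*f[...,0])
    u0,v0=proj(s,np.array([590,-332,83.])); B=np.zeros_like(m); B[int(v0)-14:int(v0)+15,int(u0)-12:int(u0)+13]=1; m&=B
    vv,uu=np.where(m); c=np.array([uu.mean(),vv.mean()])
    def sil(x,y):
        a=np.linspace(0,2*np.pi,24); P=[proj(s,np.array([x+8*np.cos(t),y+8*np.sin(t),z])) for t in a for z in (65,101)]
        M=cv2.moments(cv2.convexHull(np.float32(P))); return np.array([M['m10'],M['m01']])/M['m00'],M['m00']
    r=least_squares(lambda p:sil(*p)[0]-c,[590,-332]); print(n,'pin axis',np.round(r.x,1),'area',m.sum(),round(sil(*r.x)[1]))
    # dark hole in the top lug
    u,v=proj(s,np.array([562.5,-8.9,85.])); g=cv2.cvtColor(s['frame'],cv2.COLOR_RGB2GRAY)
    x0,y0=int(u)-9,int(v)-9; g=g[y0:y0+19,x0:x0+19]; print(n,round(u,1),round(v,1)); print(g)
    for r in arm.landmark_of(s,'lock_hole'):
        w=at_z(s,*px(r['position']),85); print('hole',round(r['confidence'],2),np.round(px(r['position']),1),np.round(w,1))
E
```

```text
scene pin_grip 0.52 [ 591.  -331.8   83. ]
scene pin_collar 0.6 [ 587.1 -339.    60. ]
scene pin_block 0.61 [ 601.9 -333.3    0. ]
scene pin axis [ 592.6 -334.1] area 113 119
scene 306.0 256.9
[[170 169 160 104  70  64  64 100 172 169 163 162 165 156  96  97  93 103
  144]
 [167 163 156  99  68  66  63  99 168 169 161 162 161 152  88  98  94 101
  142]
 [154 156 145  96  74  74  73 101 158 158 150 154 159 149  90  97 103 111
  143]
 [102 102 105 102 125 123 124 126 143 139 139 146 174 168 142 143 156 157
  171]
 [110 107 124 171 207 204 203 208 224 225 226 226 226 225 226 226 227 228
  222]
 [111 109 140 210 228 229 227 227 227 226 228 227 229 226 225 227 227 226
  221]
 [109 109 135 206 228 228 226 226 227 226 224 224 225 226 225 226 228 224
  222]
 [113 114 132 194 230 227 227 227 226 222 208 201 207 214 223 226 228 226
  223]
 [114 115 139 209 228 228 228 225 214 169 141 119 127 155 198 226 227 227
  224]
 [115 116 140 209 229 229 227 222 181 124 108 107 107 111 154 224 227 229
  223]
 [115 121 152 214 229 228 229 217 154 122 119 124 116 115 142 215 228 225
  223]
 [119 143 184 21
[... 1739 characters left out ...]

   82]
 [175 179 153 181 193 194 164 117 108 116 116  69 172 190 189 192 111  59
   63]
 [179 184 126 146 182 194 171 130 106  82  65  67 163 131 112  99  74  74
   79]
 [180 177 119 107 136 185 195 155 130  80  65  84  72  67  72  77  84  89
   91]
 [ 75  63  67  69  56 128 125  79  68  75  81  84  86  86  90  91  93  95
   97]
 [ 77  82  86  89  91  52  55  80  87  89  91  93  95  96  98  99 102 104
  104]
 [ 90  92  96  97 104  70  51  87  97  98  98 101 102 104 105 107 107 109
  110]
 [ 97  99 102 102 107  96  65  92 106 106 105 107 108 109 112 111 112 113
  115]
 [107 104 107 108 111 116  63  82 107 109 112 113 113 115 115 117 116 118
  119]]
hole 0.66 [341.5 228.7] [557.7 -10.5  85. ]
```

Emit:
{"method": "carry_out", "body": {
  "deltas": [
    {"dx": 0, "dy": 0, "dz": 0, "wx": 0, "wy": 0, "wz": 0, "gripper": 0},
    {"dx": 0, "dy": 0, "dz": 0, "wx": 0, "wy": 0, "wz": 0, "gripper": 0},
    {"dx": 0, "dy": 0, "dz": 0, "wx": 0, "wy": 0, "wz": 0, "gripper": 0},
    {"dx": 0, "dy": 0, "dz": -50, "wx": 0, "wy": 0, "wz": 0, "gripper": 0},
    {"dx": 0, "dy": 0, "dz": -110, "wx": 0, "wy": 0, "wz": 0, "gripper": 0},
    {"dx": 0, "dy": 20, "dz": -150, "wx": 0, "wy": 0, "wz": 0, "gripper": 0.4},
    {"dx": 4, "dy": 80, "dz": -150, "wx": 0, "wy": 0, "wz": 0, "gripper": 0.4},
    {"dx": 8, "dy": 140, "dz": -150, "wx": 0, "wy": 0, "wz": 0, "gripper": 0.4},
    {"dx": 12, "dy": 200, "dz": -150, "wx": 0, "wy": 0, "wz": 0, "gripper": 0.4},
    {"dx": 16, "dy": 240, "dz": -150, "wx": 0, "wy": 0, "wz": 0, "gripper": 0.4},
    {"dx": 16, "dy": 240, "dz": -150, "wx": 0, "wy": 0, "wz": 0, "gripper": 0.4}
  ]
}}

```text
clock: 10.25
ee_pos: [565.8, -258.5, 208.4]
orientation: [3.119, 0.36, -0.002]
force: [0.2, -0.6, 0.1]
grip_width: 51.3
gripper_force: 0.0
```

Emit:
{"method": "carry_out", "body": {
  "deltas": [
    {"dx": 8.5, "dy": 60, "dz": 20, "wx": 0, "wy": 0, "wz": 0, "gripper": 0.4},
    {"dx": 8.5, "dy": 79, "dz": 30, "wx": 0, "wy": 0, "wz": 0, "gripper": 0.4},
    {"dx": 8.5, "dy": 79, "dz": 60, "wx": 0, "wy": 0, "wz": 0, "gripper": 0.4},
    {"dx": 8.5, "dy": 79, "dz": 80, "wx": 0, "wy": 0, "wz": 0, "gripper": 0.4},
    {"dx": 8.5, "dy": 79, "dz": 80, "wx": 0, "wy": 0, "wz": 0, "gripper": 0.4}
  ]
}}

```text
clock: 10.88
ee_pos: [592.0, -326.5, 127.4]
orientation: [-3.117, -0.373, 0.005]
force: [0.6, -0.3, 0.7]
grip_width: 51.3
gripper_force: 0.0
```

```bash
python3 -c "
from h import *
s=st()
s=arm.snapshot('scene'); save(s,'overpin.png',(80,150,240,270),5)"
```

```text
{'clock': 10.875, 'q': [0.648, 0.545, -0.295, 1.564, 0.172, 1.063, -1.024], 'ee_pos': [591.975, -326.453, 127.355], 'orientation': [-3.117, -0.373, 0.005], 'force': [0.585, -0.26, 0.726], 'grip_width': 51.306, 'gripper_force': 0.0}
```

View pics/overpin.png

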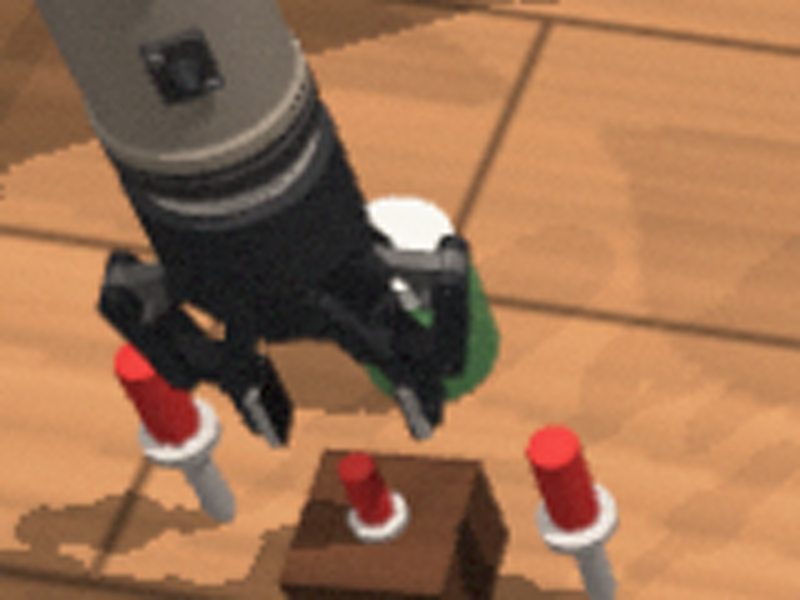

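The crop shows the open fingers at (270,410) and (420,400), above and behind the small pin at (365,490). The neighbouring pins and the jar are clear. I'll correct by 7 mm, descend and grip.

Emit:
{"method": "carry_out", "body": {
  "deltas": [
    {"dx": -1, "dy": 7, "dz": 5, "wx": 0, "wy": 0, "wz": 0, "gripper": 0.4},
    {"dx": -1, "dy": 7, "dz": 25, "wx": 0, "wy": 0, "wz": 0, "gripper": 0.4},
    {"dx": -1, "dy": 7, "dz": 45, "wx": 0, "wy": 0, "wz": 0, "gripper": 0.4},
    {"dx": -1, "dy": 7, "dz": 60, "wx": 0, "wy": 0, "wz": 0, "gripper": 0.4},
    {"dx": -1, "dy": 7, "dz": 60, "wx": 0, "wy": 0, "wz": 0, "gripper": 0.4},
    {"dx": -1, "dy": 7, "dz": 60, "wx": 0, "wy": 0, "wz": 0, "gripper": 0.6},
    {"dx": -1, "dy": 7, "dz": 60, "wx": 0, "wy": 0, "wz": 0, "gripper": 1},
    {"dx": -1, "dy": 7, "dz": 60, "wx": 0, "wy": 0, "wz": 0, "gripper": 1},
    {"dx": -1, "dy": 7, "dz": 60, "wx": 0, "wy": 0, "wz": 0, "gripper": 1},
    {"dx": -1, "dy": 7, "dz": 60, "wx": 0, "wy": 0, "wz": 0, "gripper": 1}
  ],
  "squeeze": 40
}}

```text
clock: 12.18
ee_pos: [594.6, -335.6, 70.3]
orientation: [3.119, 0.371, 0.002]
force: [0.1, 0.8, 4.6]
grip_width: 14.8
gripper_force: 39.2
```

Emit:
{"method": "carry_out", "body": {
  "deltas": [
    {"dx": 0, "dy": 0, "dz": -10, "wx": 0, "wy": 0, "wz": 0, "gripper": 1},
    {"dx": 0, "dy": 0, "dz": -25, "wx": 0, "wy": 0, "wz": 0, "gripper": 1},
    {"dx": 0, "dy": 0, "dz": -45, "wx": 0, "wy": 0, "wz": 0, "gripper": 1},
    {"dx": 0, "dy": 0, "dz": -65, "wx": 0, "wy": 0, "wz": 0, "gripper": 1},
    {"dx": 0, "dy": 0, "dz": -100, "wx": 0, "wy": 0, "wz": 0, "gripper": 1},
    {"dx": 0, "dy": 0, "dz": -140, "wx": 0, "wy": 0, "wz": 0, "gripper": 1},
    {"dx": 0, "dy": 0, "dz": -140, "wx": 0, "wy": 0, "wz": 0, "gripper": 1}
  ]
}}

```text
clock: 13.05
ee_pos: [596.5, -336.3, 215.3]
orientation: [3.114, 0.37, 0.013]
force: [0.1, -0.0, -1.4]
grip_width: 15.0
gripper_force: 39.0
```

```bash
python3 -c "
from h import *
s=st()
s=arm.snapshot('scene'); save(s,'held.png',(60,110,260,260),4)"
```

```text
{'clock': 13.05, 'q': [0.661, 0.479, -0.303, 1.464, 0.148, 1.212, -0.995], 'ee_pos': [596.532, -336.339, 215.25], 'orientation': [3.114, 0.37, 0.013], 'force': [0.115, -0.036, -1.423], 'grip_width': 15.022, 'gripper_force': 38.987}
```

View pics/held.png

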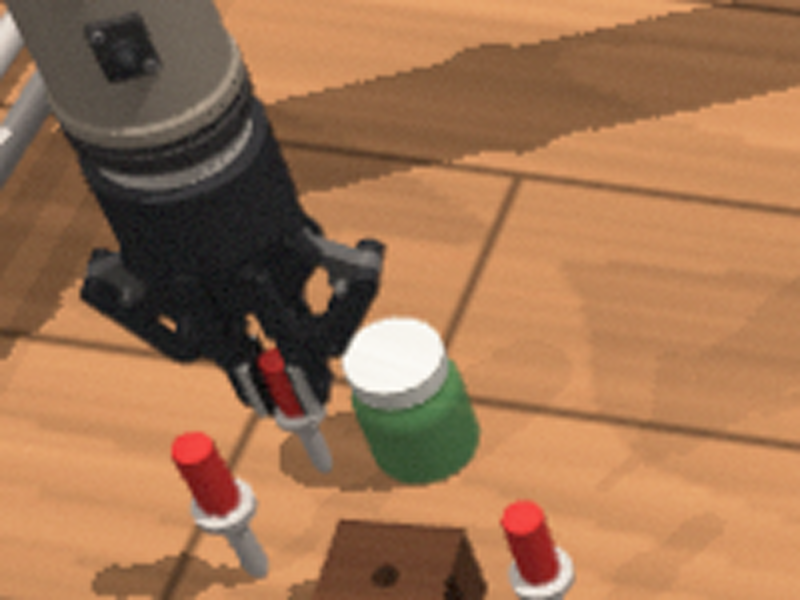

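The crop shows the pin held upright at (290,400), with the shank hanging free at (318,445). The block's hole at (385,575) is empty. Now I'll carry it over the lugs.

Emit:
{"method": "carry_out", "body": {
  "deltas": [
    {"dx": 5, "dy": -40, "dz": -5, "wx": 0, "wy": 0, "wz": 0, "gripper": 1},
    {"dx": 14, "dy": -100, "dz": -5, "wx": 0, "wy": 0, "wz": 0, "gripper": 1},
    {"dx": 22, "dy": -160, "dz": -5, "wx": 0, "wy": 0, "wz": 0, "gripper": 1},
    {"dx": 30, "dy": -220, "dz": -5, "wx": 0, "wy": 0, "wz": 0, "gripper": 1},
    {"dx": 38, "dy": -280, "dz": -5, "wx": 0, "wy": 0, "wz": 0, "gripper": 1},
    {"dx": 45, "dy": -320, "dz": -5, "wx": 0, "wy": 0, "wz": 0, "gripper": 1},
    {"dx": 45, "dy": -330, "dz": -5, "wx": 0, "wy": 0, "wz": 0, "gripper": 1},
    {"dx": 45, "dy": -330, "dz": 20, "wx": 0, "wy": 0, "wz": 0, "gripper": 1},
    {"dx": 45, "dy": -330, "dz": 50, "wx": 0, "wy": 0, "wz": 0, "gripper": 1},
    {"dx": 45, "dy": -330, "dz": 50, "wx": 0, "wy": 0, "wz": 0, "gripper": 1},
    {"dx": 45, "dy": -330, "dz": 50, "wx": 0, "wy": 0, "wz": 0, "gripper": 1}
  ]
}}

```text
clock: 14.48
ee_pos: [560.7, -4.8, 159.9]
orientation: [3.119, 0.369, 0.001]
force: [0.6, 0.1, -0.2]
grip_width: 14.8
gripper_force: 39.1
```

```bash
python3 - <<'E'
from h import *
s=st(); print(inm(s['ee_pos']))
for n in ('scene','top'):
    p=arm.snapshot(n)
    for k in ('pin','pin_collar','pin_grip','lock_hole'):
        for r in arm.landmark_of(p,k):
            u,v=px(r['position'])
            if (250<u<380): print(n,k,round(r['confidence'],2),round(u,1),round(v,1))
    if n=='scene': save(p,'above.png',(265,190,365,265),8)
E
```

```text
{'clock': 14.475, 'q': [0.29, 0.33, -0.437, 1.825, 0.162, 1.02, -1.547], 'ee_pos': [560.699, -4.795, 159.935], 'orientation': [3.119, 0.369, 0.001], 'force': [0.559, 0.092, -0.211], 'grip_width': 14.799, 'gripper_force': 39.075}
[-85.8   4.4]
scene pin 0.7 305.7 251.7
scene pin_collar 0.5 308.3 239.3
scene pin_grip 0.77 309.6 230.4
scene lock_hole 0.62 306.9 259.3
```

View pics/above.png

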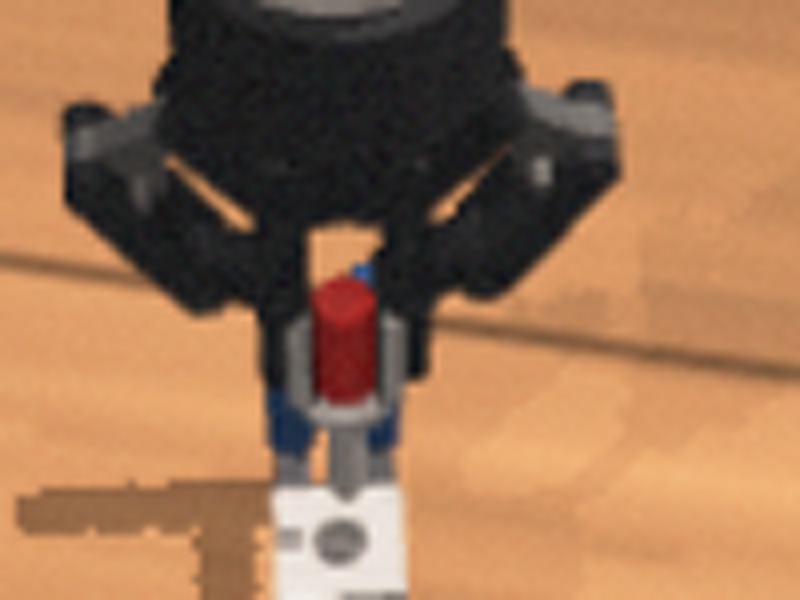

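The crop shows the pin upright, with its tip at (347,500), which is pixel (308.4,252.5). The lug hole is at (341,541), pixel (307.6,257.6), with the tip about 20 mm above it. I'll work out the sideways offset.

```bash
python3 - <<'E'
from h import *
s=arm.snapshot('scene'); f=s['frame'].astype(int)
def proj(w):
    v=np.array(s['R'])@np.array(w,float)+np.array(s['t']); return np.array([s['fx']*v[0]/v[2]+s['cx'],s['fy']*v[1]/v[2]+s['cy']])
# hole: dark weight inside white lug
g=cv2.cvtColor(s['frame'],cv2.COLOR_RGB2GRAY).astype(float)
B=g[252:263,302:315]; w=np.clip(210-B,0,None); w[w<20]=0; vv,uu=np.mgrid[252:263,302:315]
h=np.array([(w*uu).sum(),(w*vv).sum()])/w.sum(); print('hole px',h,np.round(B).astype(int))
hw=at_z(s,*h,85); print('hole world',hw.round(1),inm(hw))
# red grip top/whole centroid -> axis position assuming grip z range (tip zt): 50..86 above tip
m=(f[...,0]>80)&(f[...,1]<0.5*f[...,0])&(f[...,2]<0.5*f[...,0]); m[:,:300]=0;m[:,320:]=0;m[:218]=0;m[245:]=0
vv,uu=np.where(m); c=np.array([uu.mean(),vv.mean()]); print('red',c,m.sum(),uu.min(),uu.max(),vv.min(),vv.max())
from scipy.optimize import least_squares
for zt in (102,105,108):
    def sil(x,y):
        a=np.linspace(0,2*np.pi,24); P=[proj([x+8*np.cos(t),y+8*np.sin(t),z]) for t in a for z in (zt+50,zt+86)]
        M=cv2.moments(cv2.convexHull(np.float32(P))); return np.array([M['m10'],M['m01']])/M['m00'],M['m00']
    r=least_squares(lambda p:sil(*p)[0]-c,[562,-5]).x
    a=np.linspace(0,2*np.pi,24); P=np.array([proj([r[0]+4*np.cos(t),r[1]+4*np.sin(t),zt]) for t in a])
    print(zt,r.round(1),inm(r),'area',round(sil(*r)[1]),'tip centre px',proj([*r,zt]).round(1),'lowest',P[:,1].max().round(1),'delta mould',inm(hw)-inm(r), 'tip from px', inm(at_z(s,308.3,251.7,zt)))
print(g[236:256,300:316].astype(int))
E
```

```text
hole px [306.89229672 256.9989301 ] [[229 229 229 228 224 194 142 161 217 228 228 223 216]
 [228 228 229 228 226 225 228 226 228 227 228 228 223]
 [231 229 230 222 212 200 210 214 228 228 228 228 224]
 [224 229 215 172 144 122 127 161 202 229 229 227 223]
 [173 214 180 125 114 107 106 111 155 226 229 229 226]
 [161 169 155 125 122 125 118 112 147 219 228 227 227]
 [193 224 170 123 125 122 127 137 159 220 229 230 227]
 [231 229 197 127 107 103 119 153 209 230 230 230 226]
 [229 228 225 195 155 153 172 202 228 229 228 228 227]
 [227 226 226 227 226 227 227 227 226 227 228 228 225]
 [230 229 230 230 229 230 229 229 228 227 229 229 228]]
hole world [562.5  -7.   85. ] [-84.5   1.8]
red [307.88461538 231.85576923] 104 304 311 225 239
102 [558.6  -5. ] [-87.9   4.7] area 129 tip centre px [308.1 251.1] lowest 252.7 delta mould [ 3.4 -2.9] tip from px [-86.4   5.1]
105 [560.8  -5. ] [-85.7   4.2] area 129 tip centre px [307.8 251.2] lowest 252.8 delta mould [ 1.2 -2.4] tip from px [-84.4   5. ]
108 [562.5  -5. ] [-84.    3.7] area 130 tip centre px [307.7 251.1] lowest 252.7 delta mould [-0
[... 675 characters left out ...]
 115 118  65  47  63 103 164]
 [ 62  61  53  99 178 171 127 106 107 113 118  82  68  95 148 179]
 [ 97  92  77 114 172 167 125 104 105 113 124 109  99 105 145 177]
 [ 97  96 101 130 172 168 123 107 108 113 119 106  98 103 140 177]
 [101  97  98 124 159 155 118 102 103 113 121 107 102 108 138 173]
 [126 126 125 128 140 144 132 102 106 114 131 146 158 160 167 171]
 [210 205 205 210 227 226 217 127 105 122 180 228 228 226 210 181]
 [232 229 229 229 229 228 224 194 142 161 217 228 228 223 216 186]
 [228 229 228 228 229 228 226 225 228 226 228 227 228 228 223 194]
 [230 229 231 229 230 222 212 200 210 214 228 228 228 228 224 197]
 [223 224 224 229 215 172 144 122 127 161 202 229 229 227 223 195]]
```

Emit:
{"method": "carry_out", "body": {
  "deltas": [
    {"dx": 1, "dy": 1.5, "dz": 0, "wx": 0, "wy": 0, "wz": 0, "gripper": 1},
    {"dx": 1, "dy": 1.5, "dz": 8, "wx": 0, "wy": 0, "wz": 0, "gripper": 1},
    {"dx": 1, "dy": 1.5, "dz": 16, "wx": 0, "wy": 0, "wz": 0, "gripper": 1},
    {"dx": 1, "dy": 1.5, "dz": 20, "wx": 0, "wy": 0, "wz": 0, "gripper": 1},
    {"dx": 1, "dy": 1.5, "dz": 24, "wx": 0, "wy": 0, "wz": 0, "gripper": 1},
    {"dx": 1, "dy": 1.5, "dz": 26, "wx": 0, "wy": 0, "wz": 0, "gripper": 1},
    {"dx": 1, "dy": 1.5, "dz": 26, "wx": 0, "wy": 0, "wz": 0, "gripper": 1}
  ]
}}

```text
clock: 15.9
ee_pos: [561.5, -5.2, 133.2]
orientation: [3.119, 0.371, -0.0]
force: [0.6, 0.0, -1.2]
grip_width: 14.9
gripper_force: 39.1
```

```bash
python3 - <<'E'
from h import *
s=st(); print(inm(s['ee_pos']))
p=arm.snapshot('scene'); save(p,'ins1.png',(265,190,365,265),8)
E
```

```text
{'clock': 15.9, 'q': [0.283, 0.362, -0.431, 1.848, 0.181, 0.969, -1.56], 'ee_pos': [561.516, -5.218, 133.218], 'orientation': [3.119, 0.371, -0.0], 'force': [0.555, 0.022, -1.163], 'grip_width': 14.928, 'gripper_force': 39.074}
[-85.1   3.8]
```

View pics/ins1.png

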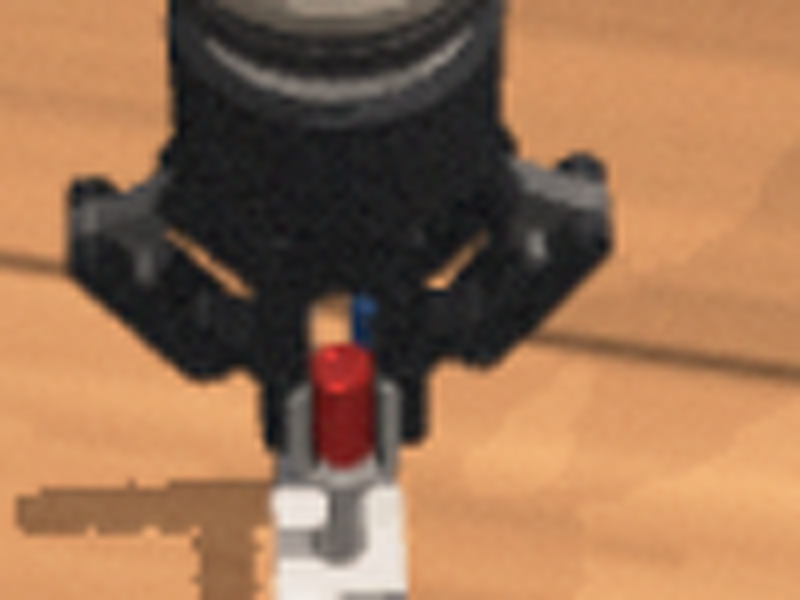

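The crop shows the shank going into the lug hole at (340,545) with no contact force, so it's in. Continuing down.

Emit:
{"method": "carry_out", "body": {
  "deltas": [
    {"dx": 0, "dy": 0, "dz": 4, "wx": 0, "wy": 0, "wz": 0, "gripper": 1},
    {"dx": 0, "dy": 0, "dz": 8, "wx": 0, "wy": 0, "wz": 0, "gripper": 1},
    {"dx": 0, "dy": 0, "dz": 12, "wx": 0, "wy": 0, "wz": 0, "gripper": 1},
    {"dx": 0, "dy": 0, "dz": 16, "wx": 0, "wy": 0, "wz": 0, "gripper": 1},
    {"dx": 0, "dy": 0, "dz": 20, "wx": 0, "wy": 0, "wz": 0, "gripper": 1}
  ]
}}

```text
clock: 16.58
ee_pos: [561.5, -5.3, 112.9]
orientation: [3.119, 0.371, -0.0]
force: [0.4, -0.1, -1.3]
grip_width: 14.5
gripper_force: 39.1
```

Emit:
{"method": "carry_out", "body": {
  "deltas": [
    {"dx": 0, "dy": 0, "dz": 4, "wx": 0, "wy": 0, "wz": 0, "gripper": 1},
    {"dx": 0, "dy": 0, "dz": 8, "wx": 0, "wy": 0, "wz": 0, "gripper": 1},
    {"dx": 0, "dy": 0, "dz": 12, "wx": 0, "wy": 0, "wz": 0, "gripper": 1},
    {"dx": 0, "dy": 0, "dz": 15, "wx": 0, "wy": 0, "wz": 0, "gripper": 1},
    {"dx": 0, "dy": 0, "dz": 17, "wx": 0, "wy": 0, "wz": 0, "gripper": 1},
    {"dx": 0, "dy": 0, "dz": 17, "wx": 0, "wy": 0, "wz": 0, "gripper": 1}
  ]
}}

```text
clock: 17.32
ee_pos: [561.4, -5.2, 96.2]
orientation: [3.12, 0.371, -0.0]
force: [0.7, -0.8, 0.2]
grip_width: 14.4
gripper_force: 39.1
```

Emit:
{"method": "carry_out", "body": {
  "deltas": [
    {"dx": 0, "dy": 0, "dz": 1, "wx": 0, "wy": 0, "wz": 0, "gripper": 1},
    {"dx": 0, "dy": 0, "dz": 2, "wx": 0, "wy": 0, "wz": 0, "gripper": 1},
    {"dx": 0, "dy": 0, "dz": 2.5, "wx": 0, "wy": 0, "wz": 0, "gripper": 1},
    {"dx": 0, "dy": 0, "dz": 2.5, "wx": 0, "wy": 0, "wz": 0, "gripper": 1}
  ]
}}

```text
clock: 17.82
ee_pos: [561.8, -5.2, 95.2]
orientation: [3.119, 0.371, 0.001]
force: [-3.6, -0.4, 8.4]
grip_width: 14.7
gripper_force: 39.9
```

```bash
python3 - <<'E'
from h import *
s=st(); print(inm(s['ee_pos']))
p=arm.snapshot('scene'); save(p,'ins2.png',(265,190,365,265),8)
E
```

```text
{'clock': 17.825, 'q': [0.27, 0.409, -0.419, 1.88, 0.21, 0.895, -1.585], 'ee_pos': [561.77, -5.206, 95.242], 'orientation': [3.119, 0.371, 0.001], 'force': [-3.642, -0.435, 8.418], 'grip_width': 14.706, 'gripper_force': 39.868}
[-84.8   3.7]
```

View pics/ins2.png

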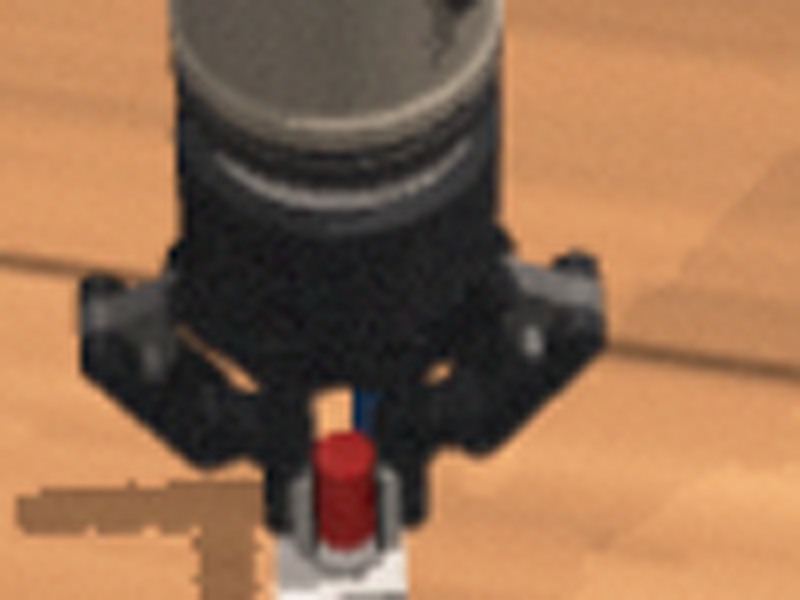

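The crop shows the collar at (345,555) sitting on the lug, and Fz has risen to 8 N at the expected height. I'll release, rise clear of the pin and move back over the posts.

Emit:
{"method": "carry_out", "body": {
  "deltas": [
    {"dx": 0, "dy": 0, "dz": 0, "wx": 0, "wy": 0, "wz": 0, "gripper": 0.5},
    {"dx": 0, "dy": 0, "dz": 0, "wx": 0, "wy": 0, "wz": 0, "gripper": 0.5},
    {"dx": 0, "dy": 0, "dz": 0, "wx": 0, "wy": 0, "wz": 0, "gripper": 0.5},
    {"dx": 0, "dy": 0, "dz": -15, "wx": 0, "wy": 0, "wz": 0, "gripper": 0.5},
    {"dx": 0, "dy": 0, "dz": -45, "wx": 0, "wy": 0, "wz": 0, "gripper": 0.3},
    {"dx": 0, "dy": 0, "dz": -70, "wx": 0, "wy": 0, "wz": 0, "gripper": 0.1},
    {"dx": 0, "dy": 0, "dz": -70, "wx": 0, "wy": 0, "wz": 0, "gripper": 0.1},
    {"dx": -35, "dy": 0, "dz": -70, "wx": 0, "wy": 0, "wz": 0, "gripper": 0.1},
    {"dx": -69, "dy": 0, "dz": -70, "wx": 0, "wy": 0, "wz": 0, "gripper": 0.1},
    {"dx": -69, "dy": 0, "dz": -70, "wx": 0, "wy": 0, "wz": 0, "gripper": 0.1},
    {"dx": -69, "dy": 0, "dz": -70, "wx": 0, "wy": 0, "wz": 0, "gripper": 0.1}
  ]
}}

```text
clock: 19.25
ee_pos: [494.9, -21.3, 163.8]
orientation: [3.12, 0.371, 0.001]
force: [-0.0, -0.3, -0.3]
grip_width: 77.0
gripper_force: 0.0
```

```bash
python3 - <<'E'
from h import *
s=st(); print(inm(s['ee_pos']))
p=arm.snapshot('scene'); f=p['frame'].astype(int)
m=(f[...,0]>80)&(f[...,1]<0.5*f[...,0])&(f[...,2]<0.5*f[...,0]); m[:,:280]=0;m[:,330:]=0;m[:225]=0;m[275:]=0
vv,uu=np.where(m); print('red',uu.mean(),vv.mean(),m.sum(),uu.min(),uu.max(),vv.min(),vv.max())
def proj(w):
    v=np.array(p['R'])@np.array(w,float)+np.array(p['t']); return np.array([p['fx']*v[0]/v[2]+p['cx'],p['fy']*v[1]/v[2]+p['cy']])
a=np.linspace(0,6.283,24); P=np.array([proj([562.5+8*np.cos(t),-5.2+8*np.sin(t),z]) for t in a for z in (90,126)]); print('expected home',P.min(0),P.max(0))
E
```

```text
{'clock': 19.25, 'q': [0.352, 0.211, -0.447, 1.968, 0.109, 0.985, -1.481], 'ee_pos': [494.889, -21.334, 163.766], 'orientation': [3.12, 0.371, 0.001], 'force': [-0.038, -0.333, -0.302], 'grip_width': 77.001, 'gripper_force': 0.0}
[-153.6    3.7]
red 307.5268817204301 250.04301075268816 93 304 311 244 257
expected home [303.53515736 242.90921863] [311.4928897  259.02678101]
```

The pin stands upright at its home position: red box at 304–311 × 244–257, where I expected it. Now I'll lower and pinch the handles.

Emit:
{"method": "carry_out", "body": {
  "deltas": [
    {"dx": 0, "dy": 0, "dz": 30, "wx": 0, "wy": 0, "wz": 0, "gripper": 0.1},
    {"dx": 0, "dy": 0, "dz": 60, "wx": 0, "wy": 0, "wz": 0, "gripper": 0.1},
    {"dx": 0, "dy": 0, "dz": 85, "wx": 0, "wy": 0, "wz": 0, "gripper": 0.1},
    {"dx": 0, "dy": 0, "dz": 103, "wx": 0, "wy": 0, "wz": 0, "gripper": 0.1},
    {"dx": 0, "dy": 0, "dz": 103, "wx": 0, "wy": 0, "wz": 0, "gripper": 0.3},
    {"dx": 0, "dy": 0, "dz": 103, "wx": 0, "wy": 0, "wz": 0, "gripper": 0.5},
    {"dx": 0, "dy": 0, "dz": 103, "wx": 0, "wy": 0, "wz": 0, "gripper": 1},
    {"dx": 0, "dy": 0, "dz": 103, "wx": 0, "wy": 0, "wz": 0, "gripper": 1},
    {"dx": 0, "dy": 0, "dz": 103, "wx": 0, "wy": 0, "wz": 0, "gripper": 1},
    {"dx": 0, "dy": 0, "dz": 103, "wx": 0, "wy": 0, "wz": 0, "gripper": 1},
    {"dx": 0, "dy": 0, "dz": 103, "wx": 0, "wy": 0, "wz": 0, "gripper": 1}
  ],
  "squeeze": 40
}}

```text
clock: 20.68
ee_pos: [495.6, -21.4, 61.7]
orientation: [3.119, 0.371, 0.004]
force: [0.2, 0.2, 5.9]
grip_width: 37.8
gripper_force: 42.5
```

```bash
python3 - <<'E'
from h import *
s=st()
p=arm.snapshot('scene'); f=p['frame'].astype(int)
m=(f[...,0]>80)&(f[...,1]<0.5*f[...,0])&(f[...,2]<0.5*f[...,0]); m[:,:280]=0;m[:,330:]=0;m[:225]=0;m[275:]=0
vv,uu=np.where(m); print('red',uu.mean(),vv.mean(),m.sum(),uu.min(),uu.max(),vv.min(),vv.max())
for k,z in dict(jar_mid=42,tumbler_mid=47,wax_mid=15).items():
    for r in arm.landmark_of(p,k)[:1]: print(k,at_z(p,*px(r['position']),z).round())
E
```

```text
{'clock': 20.675, 'q': [0.311, 0.355, -0.418, 2.056, 0.206, 0.766, -1.567], 'ee_pos': [495.641, -21.409, 61.708], 'orientation': [3.119, 0.371, 0.004], 'force': [0.202, 0.162, 5.887], 'grip_width': 37.761, 'gripper_force': 42.493}
red 307.5268817204301 250.04301075268816 93 304 311 244 257
jar_mid [ 468. -369.   42.]
tumbler_mid [377. 410.  47.]
wax_mid [550. 417.  15.]
```

The handles are held at 38 mm with 42 N, the pin is home, and the jar, tumbler and wax block haven't moved. Handing in.

```bash
python3 -c "
from plant import arm
print(arm.sign_off())"
```

```text
the job is handed in; nothing more can be done
None
```

The mould is shut, the small red-topped pin is down through the lugs with its collar on the top lug, and the job was handed in at about 21 s with the gripper still squeezing both handles at about 40 N; the sign-off gave no verdict.

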